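# Clip a tethered screwdriver onto the snap hook

## Robot

A 6-joint arm with a two-finger parallel gripper is mounted at the origin on the work surface. World frame = base frame: x ahead of the robot, y to its left, z up, the work surface at z = 0. Lengths are in mm, angles in rad, forces in N, time in s.
With the tool pointing down it reaches from about 300 to 775 mm from the base axis. Payload 14.6 kg.
Tool frame: the origin (TCP) lies midway between the tips of the shut fingers; the grasp point (between the pads) lies 19 mm behind it; z points along the fingers, y is the direction in which the jaws open and shut (so a half turn about z gives the same grasp; the last joint's range is limited). The gripper opens to 94 mm and grips with 3 to 60 N. Pads are 16 mm wide; open, the fingers measure 119 mm over their backs; the gripper's body (75 mm by 177 mm) begins 78 mm behind the grasp point.
Start: joints at [-1.371, 0.3, 1.521, -0, 1.321, -0.067], TCP at [144.999, -530.532, 166.246] pointing down, gripper open.
Joint ranges: [-3.03, 3.03], [-0.79, 2.21], [0.23, 2.52], [-1.04, 4.18], [0, 3.07], [-2.55, 2.55]. Speed limits (rad/s): [2.22, 2.22, 2.57, 3.14, 3.14, 3.14].

## Interface

Orientations are given as [roll, pitch, yaw] about the fixed x, y, z axes, in that order (R = Rz(yaw) Ry(pitch) Rx(roll)).
In Python, from cell import manip gives the robot as it stands.
- The arm moves only by the tool play_rows, never from a script. Its argument "commands" is a list of rows, each an object of numbers: "x", "y", "z": the shift along the tool's x, y, z in m; "wx", "wy", "wz": the turn, a rotation vector about the tool's x, y, z in degrees; "grip": the opening, from 0 (shut) to 1 (fully open). In form: [{"x": .., "y": .., "z": .., "wx": .., "wy": .., "wz": .., "grip": ..}, ...]. A call has 1 to 20 rows; each row shifts and turns the commanded pose from where the row before left it, along the tool's axes as they then stand; what a row does not reach is not made up. A row lasts 1/8 s, in which the tool goes at most 62.5 mm and 10.7 degrees, less where a joint would pass 70% of its speed; a pose out of reach is approached as far as the arm can. A call is refused whole if a number of a shift passes 0.0625 or a number of a turn 10.7, either way. A call with a gripper value outside its range is refused whole. The fingers move at their own pace and stop on an object; "squeeze" is the grip in N (left out, the last holds). Time passes only in rows, so rows that do not move let the fingers close. It gives the time, the measured TCP pose, the force and the opening at its end, in the units of the state.
- manip.read_state(): the state, without advancing time (a new reading comes with each control period).
- manip.camera(name): name is "scene" or "side" or "wrist"; returns (picture, depth): 400x640x3 uint8, red, green, blue; 400x640 float32, mm along the optical axis (not along the pixel's ray), 0 where there is no reading.
- manip.camera_info(name): a dict with "intrinsics" (3x3 intrinsics, pixels), "camera_from_world" (4x4, takes a point from world to camera coordinates); the wrist camera has in their place "tool_from_camera" (4x4, takes a point from camera to tool coordinates, whose origin is the TCP and whose axes are the flange's). Camera axes: x right, y up, looking along -z (the intrinsics and any distortion apply to the point x, -y, -z); pixel columns grow to the right and rows downward; lengths in mm; the calibration is good to about 2 mm. A picture is of the moment at which its call begins: read the wrist's pose just before it. camera_info takes no time and is no camera call.
- manip.sign_off(): hands the job in, once; it reports no verdict.
The state is a dict: "clock": time; "joints": joint angles; "qd": joint speeds; "effort": joint torques, N m; "eef_pos": TCP position; "eef_rot": TCP orientation; "wrist_force": force on the tool from outside, world axes, zero at the start; "moment": the same for the moment, N m; "finger_gap": finger opening in mm.
Only numpy, scipy, OpenCV 4.12 (cv2) and the standard library are available. Lean on these libraries where they do the work, as an engineer would, in place of code of your own. Each camera call takes 0.05 s, during which the arm holds its last target.

## Task

Take the stubby orange screwdriver off the red case and clip its steel ring onto the snap hook: push the ring down on the sprung gate until it passes through and the gate snaps shut behind it, then tug the tool lightly upwards (5 to 12 N for half a second) so that the ring pulls on the closed gate. Finally lower the ring gently until it rests on the bottom of the hook, and only then let go, so that the screwdriver hangs from the closed hook at rest; never push or pull the hook or its stand with more than 20 N, and leave the other tools where they are.

Things in the scene. Friction and masses are not known exactly. Their poses are not given: they have to be found in the camera images.
- driver_grip (a point): Centre of the flat-sided orange handle of the stubby screwdriver (handle 72 mm long in x, 28 wide in y, 24 thick in z; loose, about 120 g). x runs along the tool to the ring, z is up at the start. It lies on a black rest narrower than the handle and can be taken from above across y. The steel blade, 8 mm thick, ends 72 mm behind this point.
- driver_ring (a point): Centre of the screwdriver's rigid steel ring, 68 mm from driver_grip along +x (same axes). The ring lies in the tool's x-y plane: round wire 6 mm thick, hole 28 mm, 40 mm over all.
- case: Fixed red case, 180 x 110 x 34 mm, with a black rest (60 x 18 mm, 16 mm high) in the middle of its top, under the screwdriver's handle. Origin at its underside.
- stand: Hook stand, bolted down. Origin on the bench, base plate 130 x 90 x 12 mm, z up; -x is the hook's tip side, towards the robot within 0.4 rad. It carries the steel snap hook, in its x-z plane like a square U open upward: bottom bar x = +35 to -38 mm, upright spine at x = 0, upright tip at x = -38 (bars 8 mm thick, 10 mm knob on the tip). Loads over 20 N on it, by robot or held tool, are forbidden.
- collar (a point): Top of the black clamp collar on the stand's post, 35 mm along the stand's +x, 150 mm above the bench. The hook's rod is clamped in it anywhere in a 16 mm span, not measured: the bottom bar's axis is 180 to 196 mm above the bench, to be found by touch or sight. The gate's axis is 50 mm and the top of the tip 56 mm above the bar's axis.
- mouth (a point): Fixed point on the stand, 43 mm along its -x and 250 mm above the bench, stand's axes. Clipping: with the tool level, along the stand's x, handle on the -x side, bring the ring's centre down through here: the tip goes up through the hole, the ring's far side down between tip and spine (30 mm clear). The gate lets it by after 20 to 27 mm; then 10 mm or more remain to the bottom bar.
- gate (a joint): Angle (rad) of the brass gate, 0 when shut. Hinged at the top of the spine and sprung shut against the tip, it swings only inward (free end down, then towards the spine), up to 1.25. Its bar is 5.4 mm thick, 34 mm long. Pushing it open takes 1 to 6 N.
- socket_a: Bystander, to be left alone: black socket, 28 mm wide, 44 mm tall, standing; origin at its underside.
- socket_b: Bystander, to be left alone: black socket, 32 mm wide, 44 mm tall, standing; origin at its underside.
- socket_c: Bystander, to be left alone: black socket, 26 mm wide, 44 mm tall, standing; origin at its underside.
- yellow_driver: Bystander, to be left alone: long screwdriver with a yellow handle, no ring, lying on the mat; origin at its underside.
- wrench: Bystander, to be left alone: steel wrench lying on the mat; origin at its underside.
- pliers: Bystander, to be left alone: pliers with red handles, about 170 mm long, lying on the mat; origin at its underside.
- can: Bystander, to be left alone: blue can, 60 mm wide, 130 mm tall, standing; origin at its underside.
Mind the look-alikes: they are no part of the job. What is shaped like the stand but brown is not meant. What is shaped like the part that bears driver_grip but turquoise is not meant.

How it is judged:
By the outcome, as a careful person would: the job done as asked, in the order asked, and still so for the second after the job is handed in, with the robot touching nothing.
It also fails if it takes over 67 s, if anything falls off the work surface, if the arm or the gripper's body presses on something with over 40 N, if the wrist force passes 120 N, or if a joint passes its speed limit or range.

## Working session

There is one attempt and no reset: what is moved stays moved. The work goes in short steps, Python scripts to look and compute and a tool call to move; the robot and the scene stay as the last step left them, time stands still between calls to the robot, and variables do not carry over. Pictures are saved under pics/ and viewed, and the job is handed in when it is done.

Besides the shell and the picture viewer there is one more tool, called after "Request:" as a command line: name --argument value ..., lists and objects as JSON in quotes. play_rows: Moves the arm, as the interface text tells. Its arguments: {"type":"object","properties":{"commands":{"type":"array"},"squeeze":{"type":"number"}},"required":["commands"]}

```bash
mkdir -p pics; ls
cat > h.py <<'E'
import numpy as np,cv2
from cell import manip
def snap(n,name):
    im,d=manip.camera(n); cv2.imwrite(f'pics/{name}.png',im[:,:,::-1]); np.save(f'pics/{name}.npy',d); return im,d
def w(info,u,v,d,T=None):
    K=np.array(info['intrinsics']); x=(u-K[0,2])/K[0,0]*d; y=(v-K[1,2])/K[1,1]*d
    p=np.array([x,-y,-d,1.])
    M=np.linalg.inv(np.array(info['camera_from_world'])) if T is None else T
    return (M@p)[:3]
E
python3 - <<'E'
from h import *
for n in ('scene','side','wrist'):
    snap(n,n+'0'); print(n,manip.camera_info(n))
print(manip.read_state())
E
```

```text
pics
scene {'intrinsics': array([[433.45541472,   0.        , 321.28537957],
       [  0.        , 433.45541472, 201.46059276],
       [  0.        ,   0.        ,   1.        ]]), 'camera_from_world': array([[ 6.64173307e-01,  7.47547550e-01, -6.81755565e-03,
        -4.01294284e+02],
       [-5.25332463e-01,  4.73191434e-01,  7.07188568e-01,
         2.08566435e+02],
       [ 5.31883090e-01, -4.66114287e-01,  7.06992115e-01,
        -1.62589940e+03],
       [ 0.00000000e+00,  0.00000000e+00,  0.00000000e+00,
         1.00000000e+00]])}
side {'intrinsics': array([[414.5874815 ,   0.        , 320.26774687],
       [  0.        , 414.5874815 , 197.05585083],
       [  0.        ,   0.        ,   1.        ]]), 'camera_from_world': array([[-8.78818411e-01, -4.77093327e-01,  7.75612107e-03,
         5.12827126e+02],
       [ 3.17198999e-01, -5.71991300e-01,  7.56446130e-01,
        -3.05026410e+02],
       [-3.56458967e-01,  6.67239020e-01,  6.54010011e-01,
        -9.53065169e+02],
       [ 0.00000000e+00,  0.00000000e+00,  0.00000000e+00,
         1.00000000e+00]])}
wrist {'intrinsics
[... 481 characters left out ...]
00000e+00,
         1.00000000e+00]])}
{'clock': 0.15, 'joints': array([-1.37058315e+00,  3.00352172e-01,  1.52140798e+00,  5.63830504e-06,
        1.32070296e+00, -6.65933927e-02]), 'qd': array([ 0.0009059 , -0.00287501, -0.00328031,  0.00062536, -0.00107785,
       -0.00042363]), 'effort': array([ 1.46053189e-03, -5.31954753e+01, -3.52821493e+01,  7.08316430e-02,
        2.35665013e-02, -4.18353864e-05]), 'eef_pos': array([ 144.96661494, -530.31992942,  165.82481347]), 'eef_rot': array([-3.14072449e+00, -6.33731276e-05,  2.66805139e-01]), 'wrist_force': array([ 0.69132518,  0.10385739, -0.01471526]), 'moment': array([-0.00814099,  0.01885211, -0.06172102]), 'finger_gap': 93.83822103387764}
```

View pics/scene0.png

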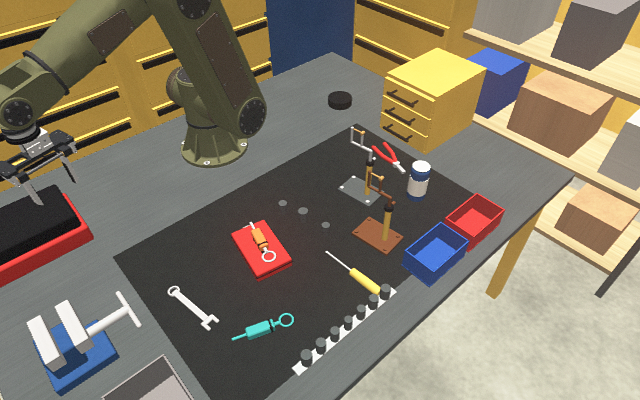

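View pics/side0.png

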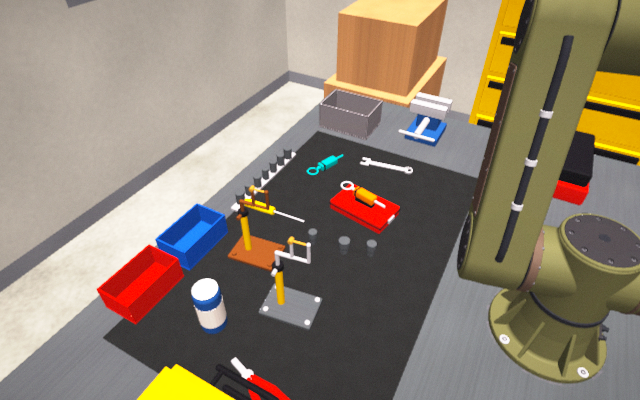

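View pics/wrist0.png

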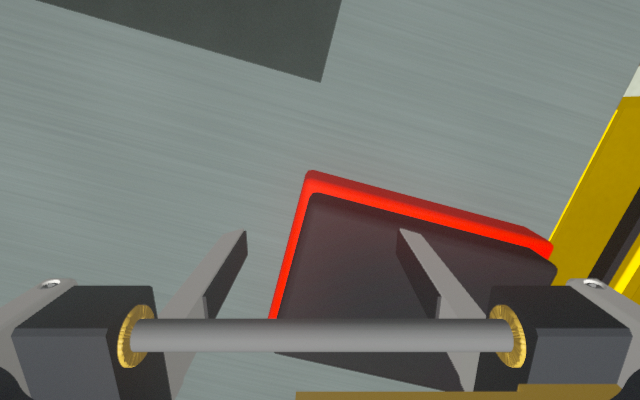

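Candidates: orange driver on the red case, scene (260,240); turquoise look-alike (265,328); yellow driver (365,283). Stands: grey plate (358,190) and brown look-alike (377,235). By the description I choose the orange driver and the grey stand, and check both in close crops.

Run:
```python
import cv2,numpy as np
a=cv2.imread('pics/scene0.png');b=cv2.imread('pics/side0.png')
def c(im,x,y,w,h,s): return cv2.resize(im[y:y+h,x:x+w],None,fx=s,fy=s,interpolation=cv2.INTER_CUBIC)
cv2.imwrite('pics/c1.png',np.hstack([c(a,220,210,80,75,5),c(a,330,120,80,75,5)]))
cv2.imwrite('pics/c2.png',np.hstack([c(b,325,170,80,75,5),c(b,255,230,75,75*1,5)[:, :]]))
```

```text
(no output)
```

View pics/c1.png

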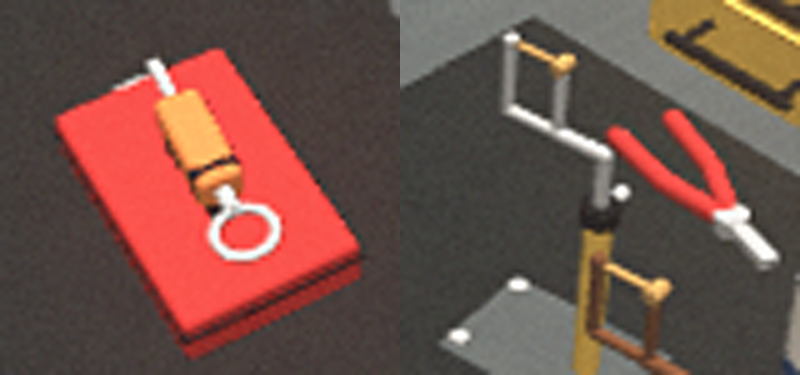

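View pics/c2.png

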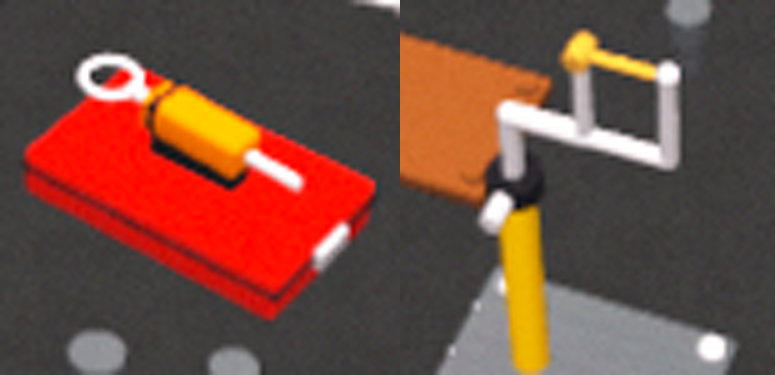

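```bash
cat >> h.py <<'E'
def ray(n,u,v):
    i=manip.camera_info(n);M=np.linalg.inv(np.array(i['camera_from_world']));K=np.array(i['intrinsics'])
    d=M[:3,:3]@np.array([(u-K[0,2])/K[0,0],-(v-K[1,2])/K[1,1],-1]);return M[:3,3],d/np.linalg.norm(d)
def tri(a,b):
    A=np.zeros((3,3));B=np.zeros(3);rs=[ray('scene',*a),ray('side',*b)]
    for o,d in rs:
        P=np.eye(3)-np.outer(d,d);A+=P;B+=P@o
    p=np.linalg.solve(A,B);return p.round(1),[round(float(np.linalg.norm(np.cross(p-o,d))),1) for o,d in rs]
def proj(n,p):
    i=manip.camera_info(n);c=np.array(i['camera_from_world'])@np.r_[p,1];K=np.array(i['intrinsics'])
    return np.array([K[0,0]*c[0]/-c[2]+K[0,2],K[1,1]*-c[1]/-c[2]+K[1,2]])
E
python3 - <<'E'
from h import *
S=lambda x,y:(220+x/5,210+y/5)
S2=lambda x,y:(330+(x-400)/5,120+y/5)
D=lambda x,y:(325+x/5,170+y/5)
D2=lambda x,y:(255+(x-400)/5,230+y/5)
print('ring',tri(S(245,232),D(111,77)))
print('bladetip',tri(S(154,66),D(298,184)))
print('tiptop',tri(S2(511,39),D2(668,72)))
print('tipbot',tri(S2(510,108),D2(668,158)))
print('spinetop',tri(S2(565,63),D2(580,50)))
print('spinebot',tri(S2(563,130),D2(585,132)))
print('barend',tri(S2(607,153),D2(508,110)))
d=np.load('pics/scene0.npy');i=manip.camera_info('scene')
for u,v in [(269,256),(259,236),(261,240),(256,230),(355,195),(352,190)]:
    print(u,v,d[v,u],w(i,u,v,d[v,u]).round(1))
E
```

```text
ring (array([ 594.6, -184.7,   59.7]), [2.4, 2.4])
bladetip (array([ 460.1, -150.5,   58.8]), [2.3, 2.3])
tiptop (array([494.6, 220.7, 237.3]), [2.1, 2.1])
tipbot (array([495.1, 221.9, 185.7]), [2.5, 2.5])
spinetop (array([532.4, 227.4, 236.8]), [2.7, 2.7])
spinebot (array([532.8, 228.2, 187.2]), [3.7, 3.7])
barend (array([567. , 232.5, 187. ]), [2.5, 2.5])
269 256 1215.3223 [ 577.4 -172.    32.9]
259 236 1215.2075 [ 529.4 -166.5   72.8]
261 240 1202.7467 [ 546.2 -171.6   74.4]
256 230 1229.1707 [ 506.7 -160.3   74.3]
355 195 1418.4471 [548.6 197.1  10.6]
352 190 1437.1523 [524.2 207.4   9.4]
```

Request:
play_rows --commands '[{"wz":9.87},{"wz":9.87},{"wz":9.87},{"x":0.0246,"y":-0.0371,"z":0.001},{"x":0.0246,"y":-0.0371,"z":0.001},{"x":0.0246,"y":-0.0371,"z":0.001},{"x":0.0246,"y":-0.0371,"z":0.001},{"x":0.0246,"y":-0.0371,"z":0.001},{"x":0.0246,"y":-0.0371,"z":0.001},{"x":0.0246,"y":-0.0371,"z":0.001},{"x":0.0246,"y":-0.0371,"z":0.001},{"x":0.0246,"y":-0.0371,"z":0.001},{"x":0.0246,"y":-0.0371,"z":0.001},{"x":0.0246,"y":-0.0371,"z":0.001},{"x":0.0246,"y":-0.0371,"z":0.001},{}]'

```text
$.commands[0]: bad value
```

Run:
```python
from h import *
s=manip.read_state();print({k:np.round(s[k],3) for k in ('clock','eef_pos','eef_rot','wrist_force','joints')})
snap('wrist','w1')
```

```text
{'clock': np.float64(0.15), 'eef_pos': array([ 144.967, -530.32 ,  165.825]), 'eef_rot': array([-3.141, -0.   ,  0.267]), 'wrist_force': array([ 0.691,  0.104, -0.015]), 'joints': array([-1.371,  0.3  ,  1.521,  0.   ,  1.321, -0.067])}
```

View pics/w1.png

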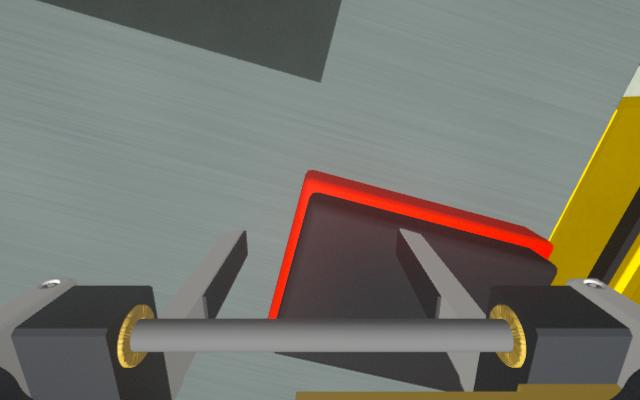

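The rows need all fields filled in.

Request:
play_rows --commands '[{"x":0,"y":0,"z":0,"wx":0,"wy":0,"wz":9.87,"grip":1},{"x":0,"y":0,"z":0,"wx":0,"wy":0,"wz":9.87,"grip":1},{"x":0,"y":0,"z":0,"wx":0,"wy":0,"wz":9.87,"grip":1},{"x":0.0246,"y":-0.0371,"z":0.001,"wx":0,"wy":0,"wz":0,"grip":1},{"x":0.0246,"y":-0.0371,"z":0.001,"wx":0,"wy":0,"wz":0,"grip":1},{"x":0.0246,"y":-0.0371,"z":0.001,"wx":0,"wy":0,"wz":0,"grip":1},{"x":0.0246,"y":-0.0371,"z":0.001,"wx":0,"wy":0,"wz":0,"grip":1},{"x":0.0246,"y":-0.0371,"z":0.001,"wx":0,"wy":0,"wz":0,"grip":1},{"x":0.0246,"y":-0.0371,"z":0.001,"wx":0,"wy":0,"wz":0,"grip":1},{"x":0.0246,"y":-0.0371,"z":0.001,"wx":0,"wy":0,"wz":0,"grip":1},{"x":0.0246,"y":-0.0371,"z":0.001,"wx":0,"wy":0,"wz":0,"grip":1},{"x":0.0246,"y":-0.0371,"z":0.001,"wx":0,"wy":0,"wz":0,"grip":1},{"x":0.0246,"y":-0.0371,"z":0.001,"wx":0,"wy":0,"wz":0,"grip":1},{"x":0.0246,"y":-0.0371,"z":0.001,"wx":0,"wy":0,"wz":0,"grip":1},{"x":0.0246,"y":-0.0371,"z":0.001,"wx":0,"wy":0,"wz":0,"grip":1},{"x":0,"y":0,"z":0,"wx":0,"wy":0,"wz":0,"grip":1},{"x":0,"y":0,"z":0,"wx":0,"wy":0,"wz":0,"grip":1}]'

```text
clock: 2.33
eef_pos: [540.8, -172.4, 154.0]
eef_rot: [3.142, 0.001, -0.25]
wrist_force: [-0.0, -0.2, -0.0]
finger_gap: 94.0
```

Run:
```python
from h import *
s=manip.read_state();print({k:np.round(s[k],3) for k in ('clock','eef_pos','eef_rot','wrist_force','joints')})
snap('wrist','w1')
```

```text
{'clock': np.float64(2.325), 'eef_pos': array([ 540.781, -172.42 ,  154.021]), 'eef_rot': array([ 3.142e+00,  1.000e-03, -2.500e-01]), 'wrist_force': array([-0.032, -0.247, -0.05 ]), 'joints': array([-0.373,  0.349,  1.485, -0.   ,  1.308,  1.448])}
```

View pics/w1.png

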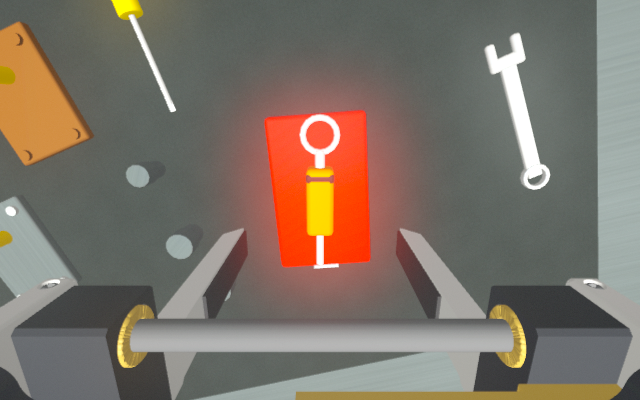

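The orange tool lies straight in the picture: ring at (320,134), handle (320,168–236), black band (320,179), blade end (320,265).

```bash
cat >> h.py <<'E'
from scipy.spatial.transform import Rotation as Ro
def wray(u,v,pos,rot,tcp_z=None,z=62):
    i=manip.camera_info('wrist');T=np.eye(4);T[:3,:3]=Ro.from_euler('xyz',rot).as_matrix();T[:3,3]=pos
    M=T@np.array(i['tool_from_camera']);K=np.array(i['intrinsics'])
    d=M[:3,:3]@np.array([(u-K[0,2])/K[0,0],-(v-K[1,2])/K[1,1],-1]);o=M[:3,3]
    return o+d*(z-o[2])/d[2]
E
python3 - <<'E'
from h import *
s=manip.read_state();p,r=s['eef_pos'],s['eef_rot']
for n,u,v,z in [('ring',320,134,62),('band',320,179,74),('hend',320,236,74),('hfront',320,168,70),('bladeend',320,264,62)]:
    q=wray(u,v,p,r,z=z);R=Ro.from_euler('xyz',r).as_matrix();print(n,q.round(1),'tool',(R.T@(q-p)).round(1))
im=cv2.imread('pics/w1.png');cv2.imwrite('pics/c3.png',cv2.resize(im[100:275,260:380],None,fx=3.4,fy=3.4,interpolation=cv2.INTER_CUBIC))
E
```

```text
ring [ 595.9 -186.8   62. ] tool [57.1 -0.1 92.2]
band [ 554.6 -176.3   74. ] tool [14.4 -0.1 80.2]
hend [ 495.8 -161.2   74. ] tool [-46.3  -0.2  80.2]
hfront [ 564.5 -178.8   70. ] tool [24.7 -0.1 84.2]
bladeend [ 458.2 -151.4   62. ] tool [-85.1  -0.2  92.2]
```

View pics/c3.png

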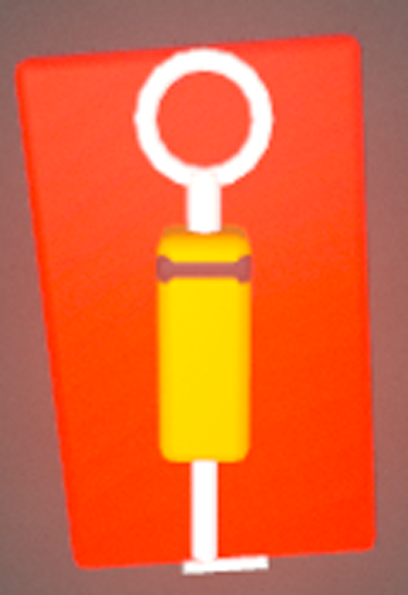

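Request:
play_rows --commands '[{"x":0,"y":0,"z":0.022,"wx":0,"wy":0,"wz":0,"grip":0.7},{"x":0,"y":0,"z":0.022,"wx":0,"wy":0,"wz":0,"grip":0.7},{"x":0,"y":0,"z":0.022,"wx":0,"wy":0,"wz":0,"grip":0.7},{"x":0,"y":0,"z":0.022,"wx":0,"wy":0,"wz":0,"grip":0.7},{"x":0,"y":0,"z":0.022,"wx":0,"wy":0,"wz":0,"grip":0.7},{"x":0,"y":0,"z":0.0,"wx":0,"wy":0,"wz":0,"grip":0.6},{"x":0,"y":0,"z":0.0,"wx":0,"wy":0,"wz":0,"grip":0.5}]' --squeeze 60

```text
clock: 3.25
eef_pos: [541.4, -172.9, 45.3]
eef_rot: [3.141, -0.001, -0.251]
wrist_force: [0.2, -0.3, 0.2]
finger_gap: 49.8
```

Run:
```python
from h import *
snap('wrist','w2')
```

```text
(no output)
```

View pics/w2.png

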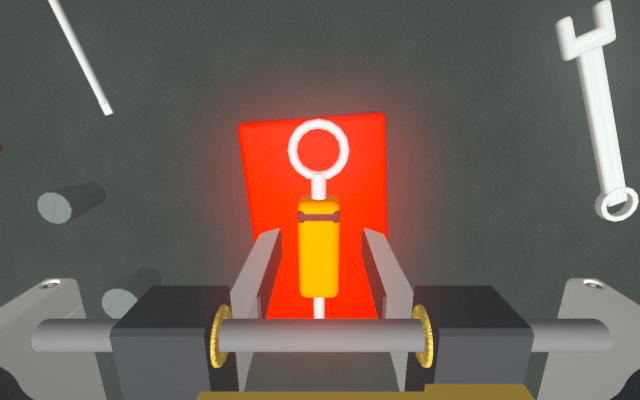

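The fingers straddle the handle behind the band, ring at (318,150). Closing and lifting.

Request:
play_rows --commands '[{"x":0,"y":0,"z":0.002,"wx":0,"wy":0,"wz":0,"grip":0.35},{"x":0,"y":0,"z":0,"wx":0,"wy":0,"wz":0,"grip":0.1},{"x":0,"y":0,"z":0,"wx":0,"wy":0,"wz":0,"grip":0.1},{"x":0,"y":0,"z":0,"wx":0,"wy":0,"wz":0,"grip":0.1},{"x":0,"y":0,"z":0,"wx":0,"wy":0,"wz":0,"grip":0.1},{"x":0,"y":0,"z":0,"wx":0,"wy":0,"wz":0,"grip":0.1}]' --squeeze 60

```text
clock: 4.05
eef_pos: [541.2, -172.2, 42.2]
eef_rot: [-3.142, 0.0, -0.25]
wrist_force: [-0.6, 0.7, -1.0]
finger_gap: 9.4
```

Run:
```python
from h import *
snap('wrist','w3');snap('side','s3')
im=cv2.imread('pics/s3.png');cv2.imwrite('pics/c4.png',cv2.resize(im[130:250,290:450],None,fx=5,fy=5,interpolation=cv2.INTER_CUBIC))
```

```text
(no output)
```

View pics/w3.png

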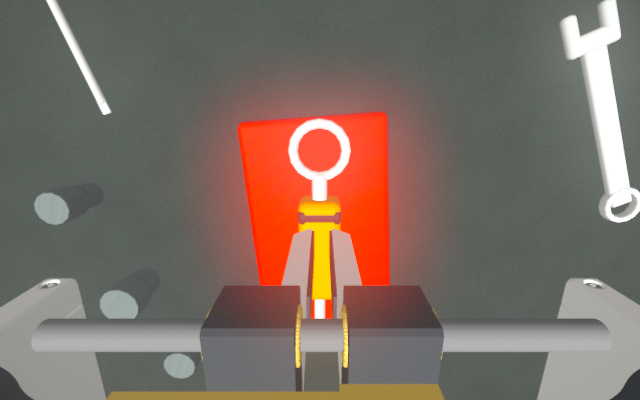

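View pics/c4.png

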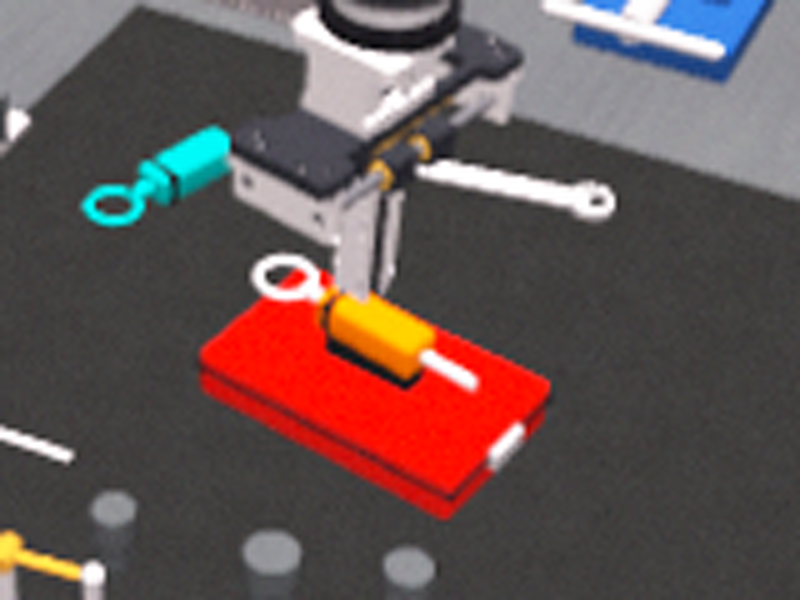

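Run:
```python
from h import *
s=manip.read_state();p=s['eef_pos'];print(p,s['finger_gap'],s['wrist_force'])
for n in('side','scene'):
  print(n,proj(n,p),proj(n,p+[0,0,40]))
i=manip.camera_info('side');d=np.load('pics/s3.npy')
u,v=(proj('side',p)).round().astype(int)
# finger pixel crop(355,285)-> 
for c in [(350,285),(345,260),(382,290),(375,340),(300,400),(330,290)]:
    uu,vv=int(290+c[0]/5),int(130+c[1]/5);print(c,uu,vv,w(i,uu,vv,d[vv,uu]).round(1))
snap('scene','sc3');im=cv2.imread('pics/sc3.png');cv2.imwrite('pics/c5.png',cv2.resize(im[180:290,200:320],None,fx=5,fy=5,interpolation=cv2.INTER_CUBIC))
```

```text
[ 541.16743161 -172.20743703   42.24927414] 9.349059347119658 [-0.5358127   0.67608071 -0.0831844 ]
side [360.51686614 198.03351661] [361.49572081 187.66225774]
scene [260.96262013 246.40978334] [259.44207455 237.24852986]
(350, 285) 360 187 [ 539.9 -156.4   96.6]
(345, 260) 359 182 [ 544.7 -157.4  112.4]
(382, 290) 366 188 [ 529.9 -179.5   80.2]
(375, 340) 365 198 [ 520.6 -154.2   64.7]
(300, 400) 350 210 [ 549.8 -118.6   33.3]
(330, 290) 356 188 [ 561.1 -179.6   67.6]
```

View pics/c5.png

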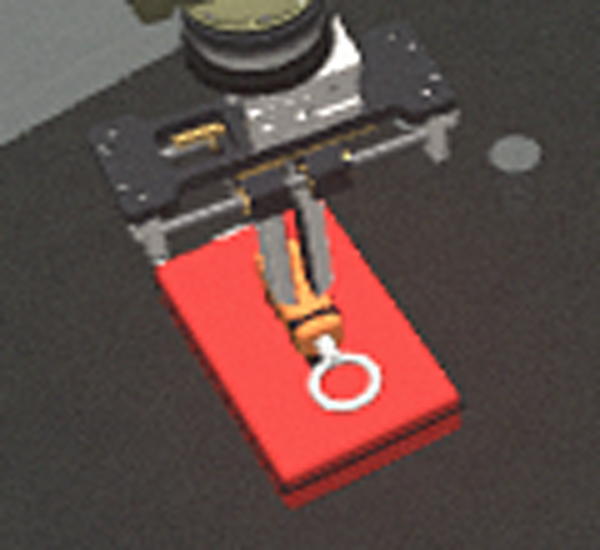

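Run:
```python
from h import *
i=manip.camera_info('wrist');T=np.array(i['tool_from_camera'])
for f,pts in (('w1',[(238,234),(243,240),(403,235),(240,255),(225,250),(205,295),(412,250)]),('w3',[(308,236),(303,236),(346,240),(345,270),(300,260),(320,212),(320,205),(320,150),(350,150)])):
    d=np.load(f'pics/{f}.npy')
    for u,v in pts: print(f,u,v,d[v,u],w(i,u,v,d[v,u],T).round(1))
print(manip.read_state()['finger_gap'])
```

```text
w1 238 234 184.21783 [  9.9 -48.5 -47.1]
w1 243 240 184.90936 [  6.2 -45.7 -47.5]
w1 403 235 183.27989 [  9.7  49.4 -48.2]
w1 240 255 177.96718 [  0.7 -45.6 -56.3]
w1 225 250 162.01094 [ 10.6 -49.3 -70. ]
w1 205 295 126.86776 [   8.4  -46.6 -107.3]
w1 412 250 165.21867 [  9.1  49.4 -67.2]
w3 308 236 179.90744 [ 10.5  -6.7 -51.5]
w3 303 236 180.69934 [ 10.1  -9.6 -50.7]
w3 346 240 174.96965 [ 10.3  15.  -56.7]
w3 345 270 142.50537 [ 10.3  11.9 -90.5]
w3 300 260 151.40533 [ 10.6  -9.4 -81.1]
w3 320 212 196.9546 [ 18.3   0.3 -31.5]
w3 320 205 197.94238 [ 22.3   0.3 -29.3]
w3 320 150 225.57153 [52.4  0.2  8.2]
w3 350 150 196.57727 [ 56.2  19.3 -20.9]
9.197839653109511
```

Run:
```python
import cv2
im=cv2.imread('pics/w3.png');cv2.imwrite('pics/c6.png',cv2.resize(im[190:310,240:400],None,fx=5,fy=5,interpolation=cv2.INTER_CUBIC))
```

```text
(no output)
```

View pics/c6.png

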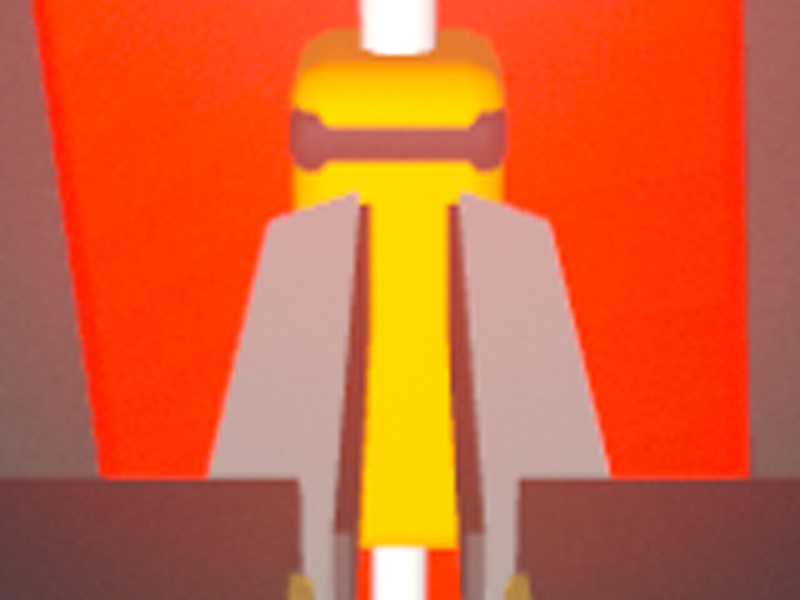

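Run:
```python
from h import *
i=manip.camera_info('wrist');T=np.array(i['tool_from_camera'])
d=np.load('pics/w1.npy')
for u in(241,244,246,399,401):
  for v in range(226,242,2): print(u,v,w(i,u,v,d[v,u],T).round(1))
d=np.load('pics/s3.npy');i=manip.camera_info('side')
for u in (356,358,360,366,368):
  for v in range(180,196,2): print('side',u,v,w(i,u,v,d[v,u]).round(1))
```

```text
241 226 [ -63.9 -101.7  153.3]
241 228 [ -67.2 -102.3  154.7]
241 230 [ 10.  -48.1 -41.2]
241 232 [ 10.  -47.4 -44.3]
241 234 [  8.7 -47.4 -44.4]
241 236 [  8.8 -46.6 -47.6]
241 238 [  8.  -46.4 -48.7]
241 240 [  7.7 -45.9 -51. ]
244 226 [-63.7 -97.7 152.8]
244 228 [-66.8 -98.2 153.7]
244 230 [-69.5 -98.4 153.7]
244 232 [  9.  -46.2 -42. ]
244 234 [  8.  -46.1 -42.7]
244 236 [  7.2 -45.9 -43.8]
244 238 [  6.  -45.9 -44.1]
244 240 [  4.9 -45.8 -44.7]
246 226 [-63.7 -95.2 153. ]
246 228 [-66.9 -95.7 154.1]
246 230 [-69.4 -95.7 153.4]
246 232 [  7.5 -45.9 -38.2]
246 234 [  6.8 -45.6 -39.8]
246 236 [  5.5 -45.7 -39.9]
246 238 [  4.2 -45.7 -40.2]
246 240 [  3.2 -45.6 -40.9]
399 226 [-63.7 100.8 152.7]
399 228 [-66.7 101.2 153.4]
399 230 [-68.9 101.  152. ]
399 232 [  8.4  49.  -40.6]
399 234 [  8.7  48.  -44.5]
399 236 [  8.2  47.6 -46.3]
399 238 [  6.6  47.9 -45.5]
399 240 [  5.3  48.  -45.6]
401 226 [-63.8 103.4 153. ]
401 228 [-66.7 103.8 153.5]
401 230 [ 10.5  49.6 -42.5]
401 232 [  9.4  49.6 -42.9]
401 234 [  8.7  49.2 -44.4]
401 236 [  8.5  48.6 -46.9]
401 238 [  8.   48.2 -48.8]
40
[... 789 characters left out ...]
2 -157.9   91.7]
side 360 190 [ 545.  -171.9   72.1]
side 360 192 [ 541.5 -164.3   71.4]
side 360 194 [ 538.8 -158.7   69.1]
side 366 180 [ 531.  -175.7  112.2]
side 366 182 [ 531.2 -177.9  103.3]
side 366 184 [ 529.5 -174.8   98.7]
side 366 186 [ 528.4 -173.7   92.5]
side 366 188 [ 529.9 -179.5   80.2]
side 366 190 [ 560.  -264.1   -1.4]
side 366 192 [ 526.  -172.1   72. ]
side 366 194 [ 522.9 -165.5   70.5]
side 368 180 [ 527.5 -182.5  108.9]
side 368 182 [ 526.4 -181.4  102.7]
side 368 184 [ 527.3 -185.6   91.9]
side 368 186 [ 560.9 -281.3    2.5]
side 368 188 [ 558.3 -276.2   -1.1]
side 368 190 [ 553.4 -264.5    1. ]
side 368 192 [ 520.9 -175.    71.9]
side 368 194 [ 516.5 -164.5   74. ]
```

The fingertips measure about 40 mm short of the reported TCP (tips at z≈82, handle top 74), so the jaws closed above the handle. Nothing was touched. I'll allow for that offset: open, go 39 mm lower, and look again.

Request:
play_rows --commands '[{"x":0,"y":0,"z":0,"wx":0,"wy":0,"wz":0,"grip":0.6},{"x":0,"y":0,"z":0,"wx":0,"wy":0,"wz":0,"grip":0.6},{"x":0,"y":0,"z":0,"wx":0,"wy":0,"wz":0,"grip":0.6},{"x":0,"y":0,"z":0,"wx":0,"wy":0,"wz":0,"grip":0.6},{"x":0,"y":0,"z":0.01,"wx":0,"wy":0,"wz":0,"grip":0.6},{"x":0,"y":0,"z":0.01,"wx":0,"wy":0,"wz":0,"grip":0.6},{"x":0,"y":0,"z":0.01,"wx":0,"wy":0,"wz":0,"grip":0.6},{"x":0,"y":0,"z":0.005,"wx":0,"wy":0,"wz":0,"grip":0.6},{"x":0,"y":0,"z":0.003,"wx":0,"wy":0,"wz":0,"grip":0.6},{"x":0,"y":0,"z":0.0,"wx":0,"wy":0,"wz":0,"grip":0.6}]'

```text
clock: 5.45
eef_pos: [541.2, -172.2, 4.2]
eef_rot: [-3.142, 0.0, -0.25]
wrist_force: [0.3, -0.4, -0.5]
finger_gap: 56.5
```

Run:
```python
from h import *
snap('side','s4');snap('wrist','w4')
im=cv2.imread('pics/s4.png');im=cv2.resize(im[140:230,310:430],None,fx=3.5,fy=3.5,interpolation=cv2.INTER_CUBIC)
b=cv2.imread('pics/w4.png');b=cv2.resize(b[100:325,200:440],None,fx=1.4,fy=1.4);h=min(len(im),len(b))
cv2.imwrite('pics/c7.png',np.hstack([im[:h],b[:h]]))
```

```text
(no output)
```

View pics/c7.png

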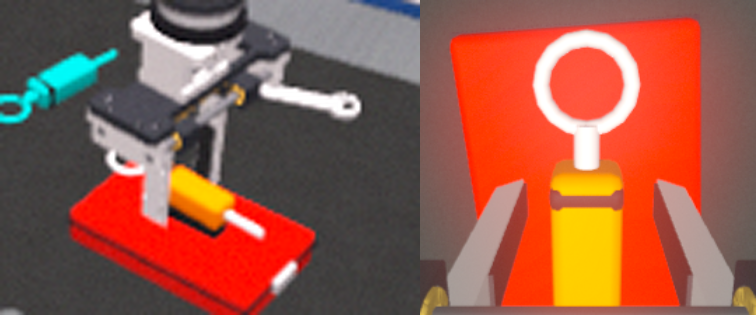

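The fingers now straddle the handle beside the rest, just behind the band. Closing.

Request:
play_rows --commands '[{"x":0,"y":0,"z":0,"wx":0,"wy":0,"wz":0,"grip":0.35},{"x":0,"y":0,"z":0,"wx":0,"wy":0,"wz":0,"grip":0.0},{"x":0,"y":0,"z":0,"wx":0,"wy":0,"wz":0,"grip":0.0},{"x":0,"y":0,"z":0,"wx":0,"wy":0,"wz":0,"grip":0.0},{"x":0,"y":0,"z":0,"wx":0,"wy":0,"wz":0,"grip":0.0}]' --squeeze 60

```text
clock: 6.18
eef_pos: [541.2, -172.2, 4.3]
eef_rot: [-3.142, -0.0, -0.25]
wrist_force: [-0.6, 0.2, 1.6]
finger_gap: 27.6
```

Request:
play_rows --commands '[{"x":0,"y":0,"z":-0.02,"wx":0,"wy":0,"wz":0,"grip":0.0},{"x":0,"y":0,"z":-0.04,"wx":0,"wy":0,"wz":0,"grip":0.0},{"x":0,"y":0,"z":-0.04,"wx":0,"wy":0,"wz":0,"grip":0.0},{"x":0,"y":0,"z":-0.04,"wx":0,"wy":0,"wz":-7.72,"grip":0.0},{"x":0,"y":0,"z":-0.04,"wx":0,"wy":0,"wz":-7.72,"grip":0.0},{"x":0,"y":0,"z":-0.038,"wx":0,"wy":0,"wz":-7.72,"grip":0.0},{"x":-0.0077,"y":-0.0397,"z":0,"wx":0,"wy":0,"wz":0,"grip":0.0},{"x":-0.0077,"y":-0.0397,"z":0,"wx":0,"wy":0,"wz":0,"grip":0.0},{"x":-0.0077,"y":-0.0397,"z":0,"wx":0,"wy":0,"wz":0,"grip":0.0},{"x":-0.0077,"y":-0.0397,"z":0,"wx":0,"wy":0,"wz":0,"grip":0.0},{"x":-0.0077,"y":-0.0397,"z":0,"wx":0,"wy":0,"wz":0,"grip":0.0},{"x":-0.0077,"y":-0.0397,"z":0,"wx":0,"wy":0,"wz":0,"grip":0.0},{"x":-0.0077,"y":-0.0397,"z":0,"wx":0,"wy":0,"wz":0,"grip":0.0},{"x":-0.0077,"y":-0.0397,"z":0,"wx":0,"wy":0,"wz":0,"grip":0.0},{"x":-0.0077,"y":-0.0397,"z":0,"wx":0,"wy":0,"wz":0,"grip":0.0},{"x":-0.0077,"y":-0.0397,"z":0,"wx":0,"wy":0,"wz":0,"grip":0.0},{"x":0,"y":0,"z":0,"wx":0,"wy":0,"wz":0,"grip":0.0},{"x":0,"y":0,"z":0,"wx":0,"wy":0,"wz":0,"grip":0.0}]'

```text
clock: 8.43
eef_pos: [404.2, 207.9, 222.2]
eef_rot: [3.141, 0.0, 0.155]
wrist_force: [-0.6, -0.6, -1.3]
finger_gap: 27.9
```

Run:
```python
from h import *
s=manip.read_state();print(s['eef_pos'],s['eef_rot'],s['wrist_force'],s['moment'])
snap('side','s5');snap('wrist','w5');snap('scene','sc5')
im=cv2.imread('pics/s5.png');im=cv2.resize(im[200:320,220:380],None,fx=5,fy=5,interpolation=cv2.INTER_CUBIC)
cv2.imwrite('pics/c8.png',im)
im=cv2.imread('pics/sc5.png');im=cv2.resize(im[90:210,270:430],None,fx=5,fy=5,interpolation=cv2.INTER_CUBIC)
cv2.imwrite('pics/c9.png',im)
```

```text
[404.19162107 207.88733982 222.18242626] [3.14135685e+00 7.99280922e-05 1.54514420e-01] [-0.55234682 -0.60057827 -1.3459365 ] [-0.02840729 -0.00600218  0.02023535]
```

View pics/w5.png

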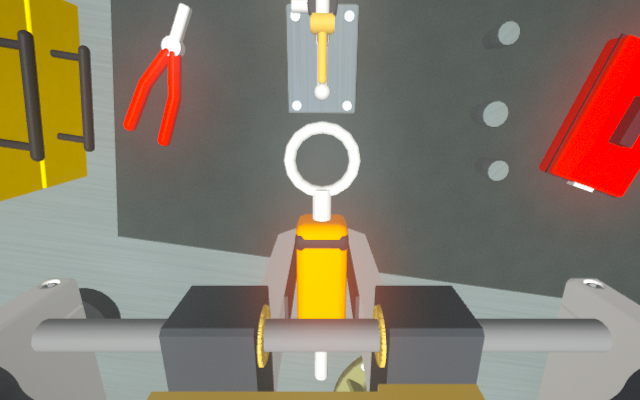

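View pics/c8.png

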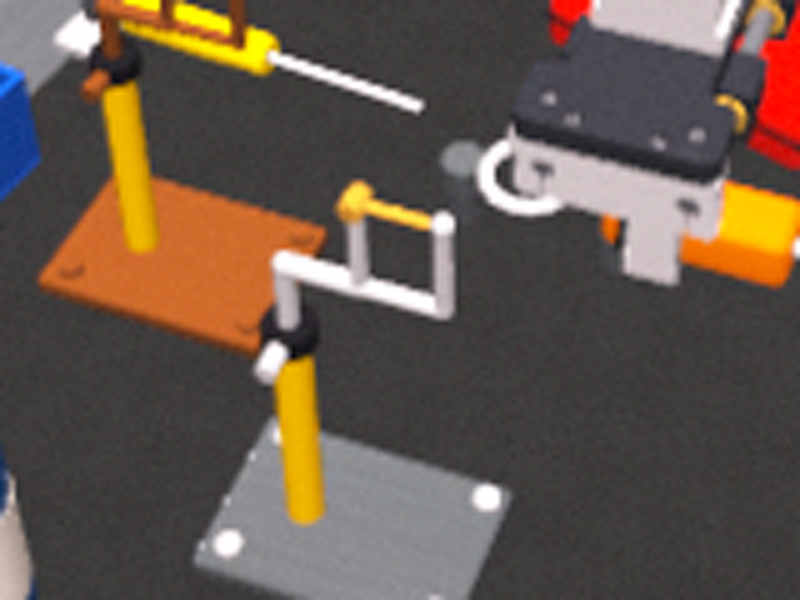

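View pics/c9.png

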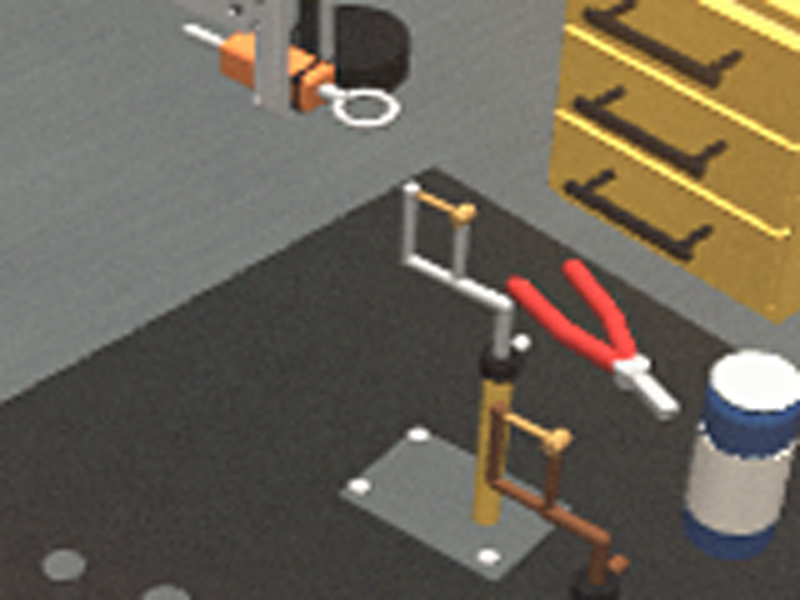

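The wrist view shows the level tool in the jaws, ring centre at (322,158), with the hook's tip knob ahead at (322,91) and the spine top at (322,22). The plate is square to the picture, so the yaw is right.

Run:
```python
from h import *
p=np.array([404.19,207.89,222.18]);r=[3.14136,0,.1545];R=Ro.from_euler('xyz',r).as_matrix()
for n,u,v,z in [('ring',322,158.5,280),('knob',322,91,238),('gatehinge',321,22,237),('plateL',296,106,12),('plateR',348,104,12),('TL',295,16,12),('TR',349,15,12)]:
    q=wray(u,v,p,r,z=z);print(n,q.round(1),'tool',(R.T@(q-p)).round(1))
S=lambda x,y:(270+x/5,90+y/5)
D=lambda x,y:(220+x/5,200+y/5)
print('ring',tri(S(366,106),D(527,177)))
print('knob',tri(S(411,188),D(443,222)))
print('spinetop',tri(S(465,214),D(353,203)))
print('tipbot',tri(S(410,261),D(443,310)))
print('rodtop',tri(S(507,307),D(283,262)))
# known scale: camera depth bias check collar top z=150
print('collar',tri(S(501,352),D(288,328)))
for f,n in(('s5','side'),('sc5','scene')):
  d=np.load(f'pics/{f}.npy');i=manip.camera_info(n)
  for c in ([(443,225),(443,300),(360,285),(395,292)] if n=='side' else [(411,190),(410,255),(435,275),(485,296)]):
    u,v=(D if n=='side' else S)(*c);u=round(u);v=round(v);print(n,c,w(i,u,v,d[v,u]).round(1))
d=np.load('pics/w5.npy');i=manip.camera_info('wrist');T=np.eye(4);T[:3,:3]=R;T[:3,3]=p
for u,v in[(322,91),(322,90),(322,60),(322,22),(322,124),(322,191),(288,158),(357,158)]: print(u,v,w(i,u,v,d[v,u],T@np.array(i['tool_from_camera'])).round(1))
```

```text
ring [460.  214.9 280. ] tool [ 56.2   1.6 -57.8]
knob [494.8 220.2 238. ] tool [ 91.4   1.7 -15.8]
gatehinge [532.6 226.7 237. ] tool [129.8   1.1 -14.8]
plateL [481.7 252.3  12. ] tool [ 83.4 -32.  210.2]
plateR [494.8 184.6  12. ] tool [ 85.9  36.9 210.2]
TL [586.8 267.5  12. ] tool [189.6 -30.8 210.2]
TR [598.1 202.   12. ] tool [190.7  35.6 210.2]
ring (array([458.1, 217.7, 279. ]), [1.3, 1.3])
knob (array([494.4, 221. , 237.7]), [2.0, 2.0])
spinetop (array([532.4, 228. , 235.7]), [2.2, 2.2])
tipbot (array([495.4, 221.5, 183.8]), [2.6, 2.6])
rodtop (array([567.7, 231.9, 184.7]), [2.6, 2.6])
collar (array([565. , 234.8, 146.3]), [1.8, 1.8])
side (443, 225) [490.4 222.3 239.9]
side (443, 300) [490.1 223.8 196.4]
side (360, 285) [527.8 229.2 190.1]
side (395, 292) [513.8 224.2 189.7]
scene (411, 190) [501.3 215.8 242. ]
scene (410, 255) [500.3 219.9 191.3]
scene (435, 275) [522.  220.  188.3]
scene (485, 296) [558.7 225.3 191.6]
322 91 [494.6 220.2 243. ]
322 90 [495.1 220.3 243.2]
322 60 [512.2 223.  238.2]
322 22 [531.7 226.  241.4]
322 124 [477.4 217.7 283.1]
322 191 [444.  212.4 284.8]
288 158 [457.9 232.2 282.1]
357 158 [463.4 197.4 282.5]
```

Request:
play_rows --commands '[{"x":0.01,"y":0,"z":0,"wx":0,"wy":0,"wz":0,"grip":0.0},{"x":0.01,"y":0,"z":0,"wx":0,"wy":0,"wz":0,"grip":0.0},{"x":0.01,"y":0,"z":0,"wx":0,"wy":0,"wz":0,"grip":0.0},{"x":0,"y":0,"z":0.01,"wx":0,"wy":0,"wz":0,"grip":0.0},{"x":0,"y":0,"z":0.01,"wx":0,"wy":0,"wz":0,"grip":0.0},{"x":0,"y":0,"z":0.007,"wx":0,"wy":0,"wz":0,"grip":0.0},{"x":0,"y":0,"z":0,"wx":0,"wy":0,"wz":0,"grip":0.0},{"x":0,"y":0,"z":0,"wx":0,"wy":0,"wz":0,"grip":0.0}]'

```text
clock: 9.57
eef_pos: [433.8, 212.9, 195.6]
eef_rot: [-3.141, -0.0, 0.154]
wrist_force: [-0.2, -0.3, -1.1]
finger_gap: 27.9
```

```bash
cat > look.py <<'E'
import sys
from h import *
t=sys.argv[1]
s=manip.read_state();print(s['eef_pos'].round(2),s['eef_rot'].round(4),s['wrist_force'].round(2),s['moment'].round(3),s['finger_gap'],s['clock'])
snap('side','s'+t);snap('wrist','w'+t);snap('scene','sc'+t)
c=lambda n,x,y,w,h,f:cv2.resize(cv2.imread(f'pics/{n}{t}.png')[y:y+h,x:x+w],(int(w*f),int(h*f)),interpolation=cv2.INTER_CUBIC)
a=c('s',265,220,80,60,5);b=c('sc',325,105,80,60,5);d=c('w',220,60,200,140,3)
o=np.zeros((600,800,3),np.uint8);o[:300,:400]=a;o[:300,400:]=b
d=cv2.resize(d,(428,300));o[300:,:428]=d;cv2.imwrite(f'pics/l{t}.png',o)
E
python3 look.py 6
```

```text
[433.8  212.93 195.55] [-3.1415e+00 -5.0000e-04  1.5440e-01] [-0.22 -0.27 -1.07] [-0.023  0.008  0.015] 27.85876181209408 9.575
```

View pics/l6.png

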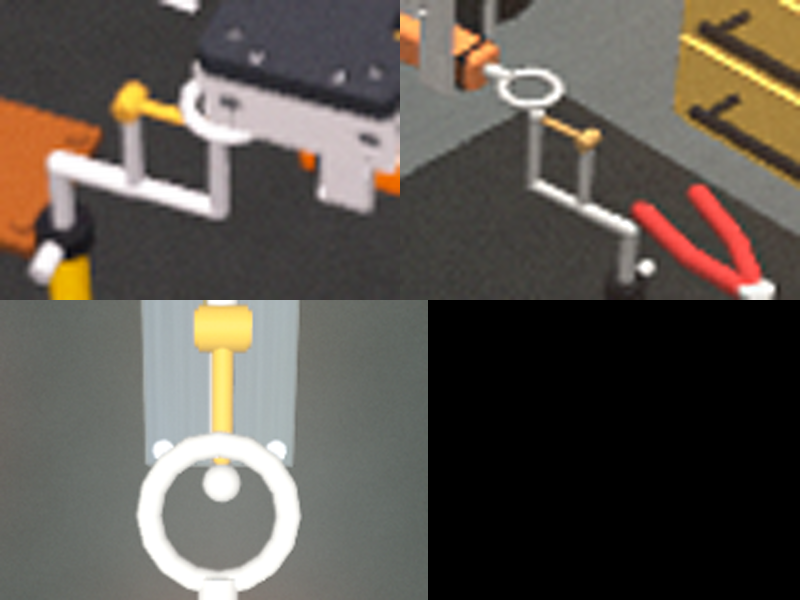

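Run:
```python
from h import *
p=np.array([433.8,212.93,195.55]);r=[3.1415,0,.1544];R=Ro.from_euler('xyz',r).as_matrix()
for n,u,v,z in [('ring',322.3,159.5,253.2),('knob',323.3,146,239),('hinge',220+223/2.14,60+28/2.14,238)]:
    q=wray(u,v,p,r,z=z);print(n,q.round(1),'tool',(R.T@(q-p)).round(1))
```

```text
ring [489.1 219.7 253.2] tool [ 55.7   1.8 -57.6]
knob [494.4 219.9 239. ] tool [ 60.9   2.4 -43.4]
hinge [532.2 225.4 238. ] tool [ 99.1   2.8 -42.4]
```

Request:
play_rows --commands '[{"x":0,"y":0.0007,"z":0.004,"wx":0,"wy":0,"wz":0,"grip":0.0},{"x":0,"y":0,"z":0.004,"wx":0,"wy":0,"wz":0,"grip":0.0},{"x":0,"y":0,"z":0.004,"wx":0,"wy":0,"wz":0,"grip":0.0},{"x":0,"y":0,"z":0.004,"wx":0,"wy":0,"wz":0,"grip":0.0},{"x":0,"y":0,"z":0.004,"wx":0,"wy":0,"wz":0,"grip":0.0},{"x":0,"y":0,"z":0,"wx":0,"wy":0,"wz":0,"grip":0.0}]'

```text
clock: 10.48
eef_pos: [433.8, 212.2, 175.1]
eef_rot: [3.142, 0.0, 0.154]
wrist_force: [-0.5, -0.1, 0.8]
finger_gap: 27.8
```

```bash
python3 look.py 7
```

```text
[433.79 212.16 175.08] [3.1416e+00 3.0000e-04 1.5420e-01] [-0.53 -0.08  0.83] [ 0.016 -0.009  0.07 ] 27.76702911949016 10.475
```

View pics/l7.png

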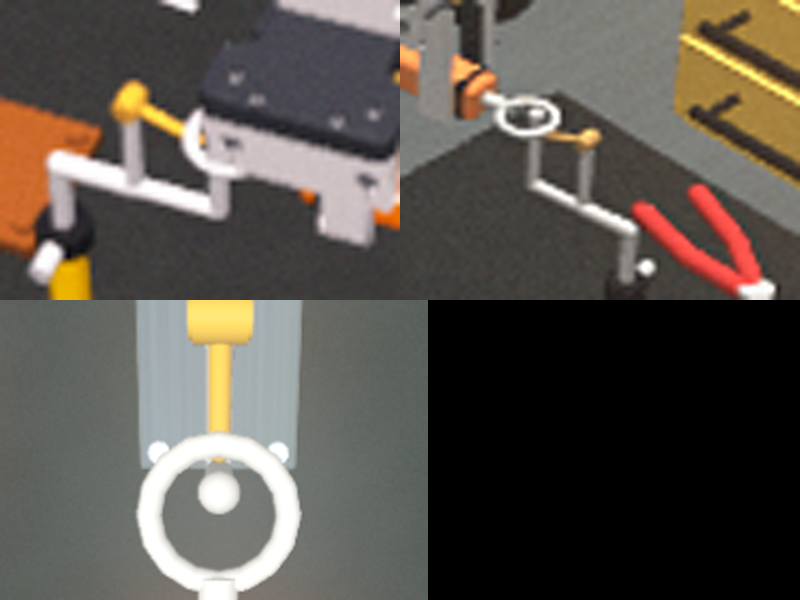

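The tip knob is inside the ring and the gate is bending down, with about 2 N at the wrist. Continuing down.

Request:
play_rows --commands '[{"x":0,"y":0,"z":0.003,"wx":0,"wy":0,"wz":0,"grip":0.0},{"x":0,"y":0,"z":0.003,"wx":0,"wy":0,"wz":0,"grip":0.0},{"x":0,"y":0,"z":0.003,"wx":0,"wy":0,"wz":0,"grip":0.0},{"x":0,"y":0,"z":0.003,"wx":0,"wy":0,"wz":0,"grip":0.0},{"x":0,"y":0,"z":0,"wx":0,"wy":0,"wz":0,"grip":0.0}]'

```text
clock: 11.25
eef_pos: [433.4, 212.0, 162.8]
eef_rot: [3.141, 0.002, 0.154]
wrist_force: [-3.0, -0.2, -0.7]
finger_gap: 27.9
```

```bash
python3 look.py 8
```

```text
[433.36 212.03 162.78] [3.1414e+00 1.5000e-03 1.5420e-01] [-2.99 -0.23 -0.69] [-0.007  0.372 -0.005] 27.911067101084065 11.25
```

View pics/l8.png

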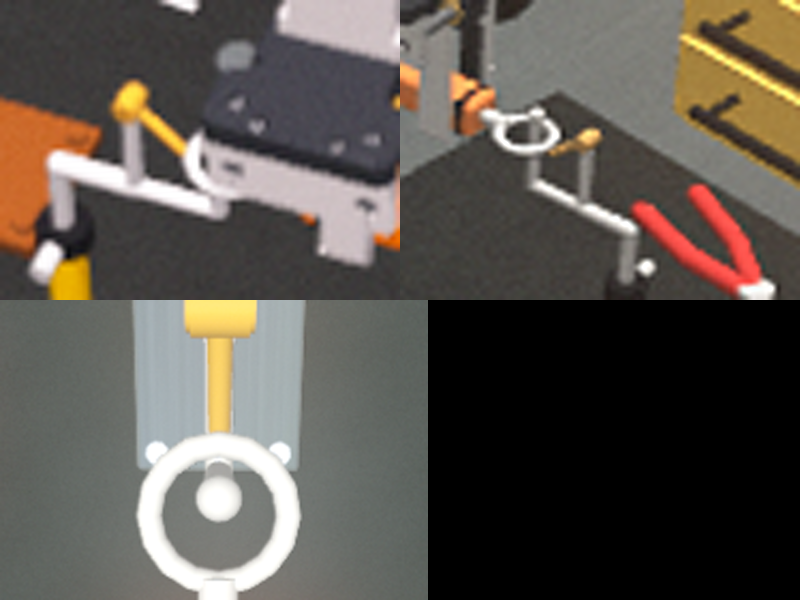

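Request:
play_rows --commands '[{"x":0,"y":0,"z":0.002,"wx":0,"wy":0,"wz":0,"grip":0.0},{"x":0,"y":0,"z":0.002,"wx":0,"wy":0,"wz":0,"grip":0.0},{"x":0,"y":0,"z":0.002,"wx":0,"wy":0,"wz":0,"grip":0.0},{"x":0,"y":0,"z":0.002,"wx":0,"wy":0,"wz":0,"grip":0.0},{"x":0,"y":0,"z":0,"wx":0,"wy":0,"wz":0,"grip":0.0}]'

```text
clock: 12.02
eef_pos: [433.9, 212.1, 155.0]
eef_rot: [3.141, 0.0, 0.154]
wrist_force: [-0.7, 0.3, -0.8]
finger_gap: 27.5
```

```bash
python3 look.py 9
```

```text
[433.86 212.11 154.96] [3.1415e+00 2.0000e-04 1.5420e-01] [-0.73  0.26 -0.76] [ 0.014 -0.021 -0.034] 27.507439796408114 12.025
```

View pics/l9.png

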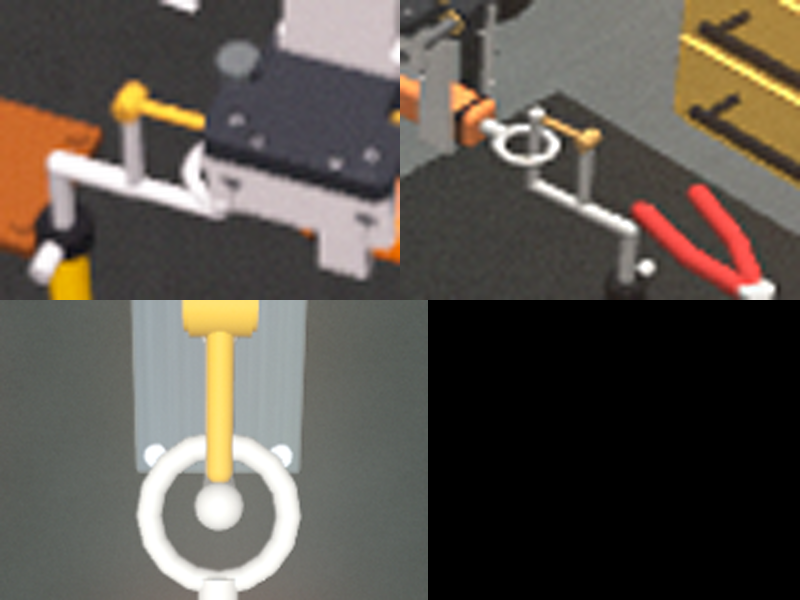

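The gate has snapped shut above the ring; in the wrist view it now crosses over the ring's far side to the knob. Now raising towards the gate for the tug.

Request:
play_rows --commands '[{"x":0,"y":0,"z":-0.005,"wx":0,"wy":0,"wz":0,"grip":0.0},{"x":0,"y":0,"z":-0.005,"wx":0,"wy":0,"wz":0,"grip":0.0},{"x":0,"y":0,"z":-0.004,"wx":0,"wy":0,"wz":0,"grip":0.0},{"x":0,"y":0,"z":-0.002,"wx":0,"wy":0,"wz":0,"grip":0.0},{"x":0,"y":0,"z":0,"wx":0,"wy":0,"wz":0,"grip":0.0}]'

```text
clock: 12.8
eef_pos: [433.9, 212.2, 171.4]
eef_rot: [-3.142, -0.0, 0.154]
wrist_force: [0.6, 0.3, -0.7]
finger_gap: 27.5
```

Request:
play_rows --commands '[{"x":0,"y":0,"z":-0.001,"wx":0,"wy":0,"wz":0,"grip":0.0},{"x":0,"y":0,"z":0,"wx":0,"wy":0,"wz":0,"grip":0.0}]'

```text
clock: 13.05
eef_pos: [433.8, 212.2, 172.2]
eef_rot: [3.142, 0.0, 0.154]
wrist_force: [-1.1, 0.3, -0.8]
finger_gap: 27.4
```

Request:
play_rows --commands '[{"x":0,"y":0,"z":-0.001,"wx":0,"wy":0,"wz":0,"grip":0.0},{"x":0,"y":0,"z":0,"wx":0,"wy":0,"wz":0,"grip":0.0}]'

```text
clock: 13.3
eef_pos: [433.9, 212.2, 173.3]
eef_rot: [-3.142, -0.0, 0.154]
wrist_force: [0.2, 0.8, -0.2]
finger_gap: 27.4
```

Request:
play_rows --commands '[{"x":0,"y":0,"z":-0.0007,"wx":0,"wy":0,"wz":0,"grip":0.0},{"x":0,"y":0,"z":0,"wx":0,"wy":0,"wz":0,"grip":0.0}]'

```text
clock: 13.55
eef_pos: [433.8, 212.2, 173.9]
eef_rot: [3.142, 0.0, 0.154]
wrist_force: [0.4, -0.0, -2.3]
finger_gap: 27.9
```

Request:
play_rows --commands '[{"x":0,"y":0,"z":-0.0007,"wx":0,"wy":0,"wz":0,"grip":0.0},{"x":0,"y":0,"z":0,"wx":0,"wy":0,"wz":0,"grip":0.0}]'

```text
clock: 13.8
eef_pos: [433.7, 212.1, 174.3]
eef_rot: [3.141, 0.001, 0.154]
wrist_force: [2.1, -0.0, -5.7]
finger_gap: 27.7
```

Request:
play_rows --commands '[{"x":0,"y":0,"z":-0.0005,"wx":0,"wy":0,"wz":0,"grip":0.0},{"x":0,"y":0,"z":0,"wx":0,"wy":0,"wz":0,"grip":0.0}]'

```text
clock: 14.05
eef_pos: [433.7, 212.1, 174.8]
eef_rot: [3.141, 0.001, 0.154]
wrist_force: [2.3, 0.5, -8.0]
finger_gap: 27.5
```

```bash
python3 look.py 10
```

```text
[433.66 212.1  174.82] [3.1415e+00 8.0000e-04 1.5420e-01] [ 2.3   0.48 -7.99] [0.044 0.157 0.019] 27.511706467644565 14.05
```

View pics/l10.png

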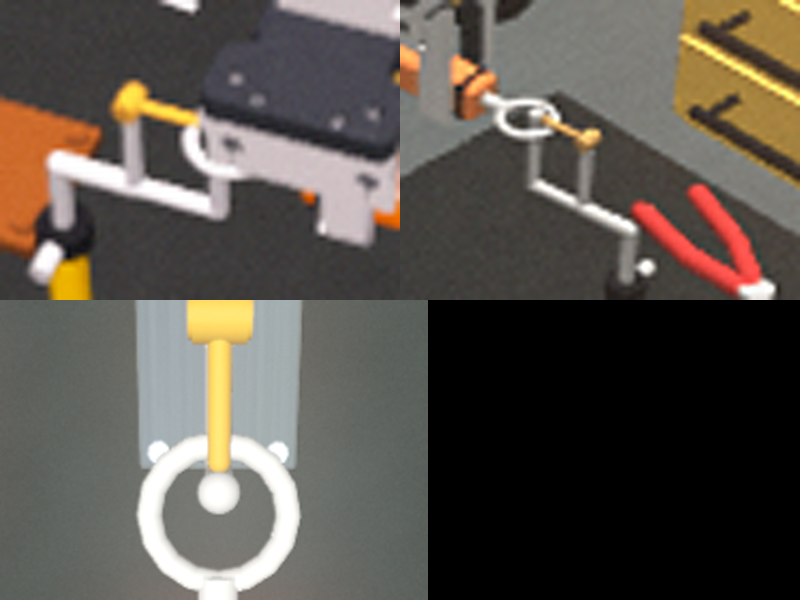

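The gate stays shut over the ring under about 7 N of pull. Adding a touch and holding.

Request:
play_rows --commands '[{"x":0,"y":0,"z":-0.0002,"wx":0,"wy":0,"wz":0,"grip":0.0},{"x":0,"y":0,"z":0,"wx":0,"wy":0,"wz":0,"grip":0.0},{"x":0,"y":0,"z":0,"wx":0,"wy":0,"wz":0,"grip":0.0},{"x":0,"y":0,"z":0,"wx":0,"wy":0,"wz":0,"grip":0.0}]'

```text
clock: 14.7
eef_pos: [433.7, 212.1, 175.2]
eef_rot: [3.142, 0.0, 0.154]
wrist_force: [2.2, 0.0, -11.0]
finger_gap: 27.8
```

Request:
play_rows --commands '[{"x":0,"y":0,"z":0,"wx":0,"wy":0,"wz":0,"grip":0.0},{"x":0,"y":0,"z":0,"wx":0,"wy":0,"wz":0,"grip":0.0},{"x":0,"y":0,"z":0,"wx":0,"wy":0,"wz":0,"grip":0.0}]'

```text
clock: 15.08
eef_pos: [433.7, 212.1, 175.3]
eef_rot: [3.142, 0.0, 0.154]
wrist_force: [1.0, 0.4, -11.1]
finger_gap: 27.7
```

Pull on the gate was about 7 to 10 N for roughly 1 s. Lowering towards the bottom bar.

Request:
play_rows --commands '[{"x":0,"y":0,"z":0.002,"wx":0,"wy":0,"wz":0,"grip":0.0},{"x":0,"y":0,"z":0.005,"wx":0,"wy":0,"wz":0,"grip":0.0},{"x":0,"y":0,"z":0.006,"wx":0,"wy":0,"wz":0,"grip":0.0},{"x":0,"y":0,"z":0.006,"wx":0,"wy":0,"wz":0,"grip":0.0},{"x":0,"y":0,"z":0.006,"wx":0,"wy":0,"wz":0,"grip":0.0},{"x":0,"y":0,"z":0.005,"wx":0,"wy":0,"wz":0,"grip":0.0},{"x":0,"y":0,"z":0.003,"wx":0,"wy":0,"wz":0,"grip":0.0},{"x":0,"y":0,"z":0,"wx":0,"wy":0,"wz":0,"grip":0.0}]'

```text
clock: 16.08
eef_pos: [433.8, 212.2, 142.2]
eef_rot: [3.142, 0.0, 0.154]
wrist_force: [0.5, -0.5, -1.8]
finger_gap: 27.4
```

```bash
python3 look.py 11
```

```text
[433.78 212.16 142.19] [3.1416e+00 3.0000e-04 1.5420e-01] [ 0.48 -0.46 -1.85] [ 0.01   0.032 -0.015] 27.351566422657754 16.075
```

View pics/l11.png

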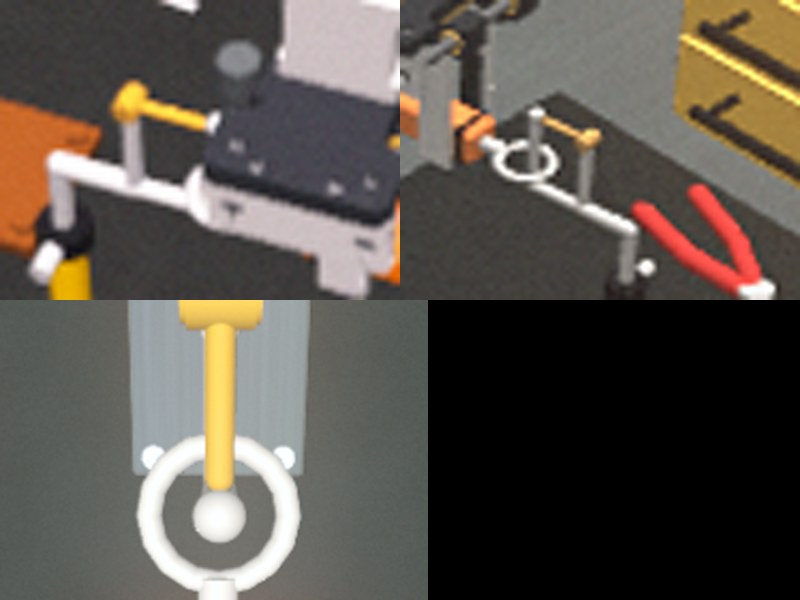

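Request:
play_rows --commands '[{"x":0,"y":0,"z":0.002,"wx":0,"wy":0,"wz":0,"grip":0.0},{"x":0,"y":0,"z":0.002,"wx":0,"wy":0,"wz":0,"grip":0.0},{"x":0,"y":0,"z":0,"wx":0,"wy":0,"wz":0,"grip":0.0}]'

```text
clock: 16.6
eef_pos: [433.7, 212.1, 138.1]
eef_rot: [3.142, 0.0, 0.154]
wrist_force: [0.8, 0.6, -0.9]
finger_gap: 27.5
```

Request:
play_rows --commands '[{"x":0,"y":0,"z":0.001,"wx":0,"wy":0,"wz":0,"grip":0.0},{"x":0,"y":0,"z":0,"wx":0,"wy":0,"wz":0,"grip":0.0}]'

```text
clock: 16.85
eef_pos: [433.8, 212.2, 137.3]
eef_rot: [3.142, 0.0, 0.154]
wrist_force: [0.1, 0.2, -0.7]
finger_gap: 27.4
```

Request:
play_rows --commands '[{"x":0,"y":0,"z":0.0005,"wx":0,"wy":0,"wz":0,"grip":0.0},{"x":0,"y":0,"z":0,"wx":0,"wy":0,"wz":0,"grip":0.0}]'

```text
clock: 17.1
eef_pos: [433.9, 212.2, 136.8]
eef_rot: [-3.142, 0.0, 0.154]
wrist_force: [0.4, 0.3, -1.5]
finger_gap: 27.6
```

Request:
play_rows --commands '[{"x":0,"y":0,"z":0.0007,"wx":0,"wy":0,"wz":0,"grip":0.0},{"x":0,"y":0,"z":0,"wx":0,"wy":0,"wz":0,"grip":0.0}]'

```text
clock: 17.35
eef_pos: [433.8, 212.1, 136.1]
eef_rot: [3.142, 0.0, 0.154]
wrist_force: [-0.8, -0.2, -0.8]
finger_gap: 27.7
```

Request:
play_rows --commands '[{"x":0,"y":0,"z":0.0005,"wx":0,"wy":0,"wz":0,"grip":0.0},{"x":0,"y":0,"z":0,"wx":0,"wy":0,"wz":0,"grip":0.0}]'

```text
clock: 17.6
eef_pos: [433.9, 212.2, 135.7]
eef_rot: [-3.142, -0.0, 0.154]
wrist_force: [-0.2, -0.3, 0.9]
finger_gap: 27.6
```

Request:
play_rows --commands '[{"x":0,"y":0,"z":0.0003,"wx":0,"wy":0,"wz":0,"grip":0.0},{"x":0,"y":0,"z":0,"wx":0,"wy":0,"wz":0,"grip":0.0}]'

```text
clock: 17.85
eef_pos: [433.9, 212.2, 135.5]
eef_rot: [-3.141, -0.0, 0.154]
wrist_force: [-2.1, 0.6, 1.9]
finger_gap: 27.6
```

```bash
python3 look.py 12
```

```text
[433.93 212.22 135.49] [-3.1415e+00 -3.0000e-04  1.5420e-01] [-2.13  0.58  1.88] [ 0.015 -0.039 -0.039] 27.575943158297466 17.85
```

View pics/l12.png

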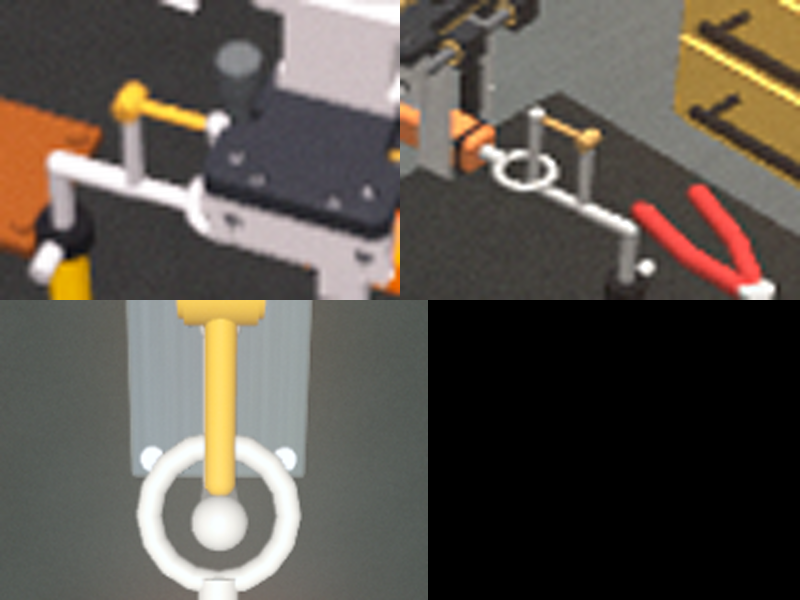

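The ring rests on the bottom bar with about 3 N, and the gate is shut. Letting go.

Request:
play_rows --commands '[{"x":0,"y":0,"z":0,"wx":0,"wy":0,"wz":0,"grip":0.7},{"x":0,"y":0,"z":0,"wx":0,"wy":0,"wz":0,"grip":0.8},{"x":0,"y":0,"z":0,"wx":0,"wy":0,"wz":0,"grip":0.8},{"x":0,"y":0,"z":0,"wx":0,"wy":0,"wz":0,"grip":0.8},{"x":0,"y":0,"z":0,"wx":0,"wy":0,"wz":0,"grip":0.8},{"x":0,"y":0,"z":0,"wx":0,"wy":0,"wz":0,"grip":0.8},{"x":0,"y":0,"z":0,"wx":0,"wy":0,"wz":0,"grip":0.8},{"x":0,"y":0,"z":0,"wx":0,"wy":0,"wz":0,"grip":0.8}]'

```text
clock: 19.0
eef_pos: [433.9, 212.2, 135.4]
eef_rot: [-3.142, -0.0, 0.154]
wrist_force: [-0.2, 0.2, -0.0]
finger_gap: 75.6
```

```bash
python3 look.py 13
```

```text
[433.88 212.17 135.38] [-3.1416e+00 -1.0000e-04  1.5420e-01] [-0.19  0.16 -0.02] [-0.06   0.029  0.003] 75.58158301413637 19.0
```

View pics/l13.png

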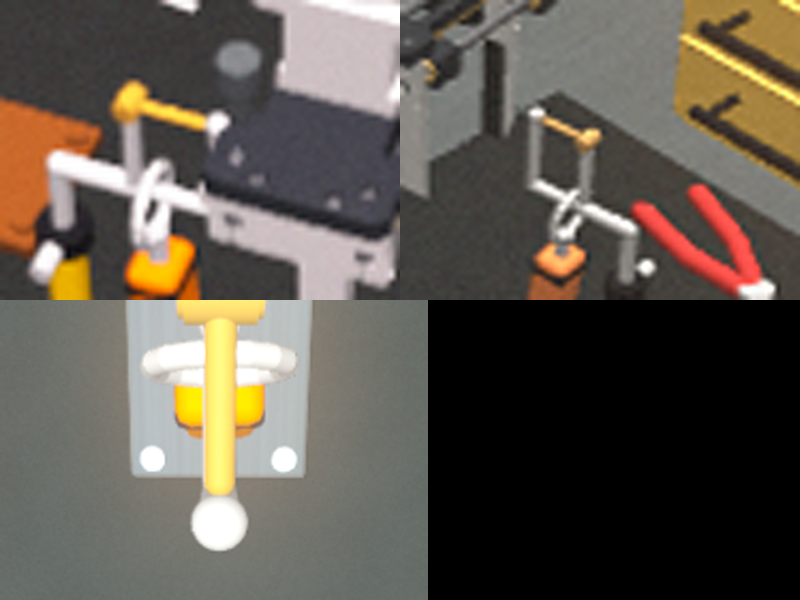

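View pics/w13.png

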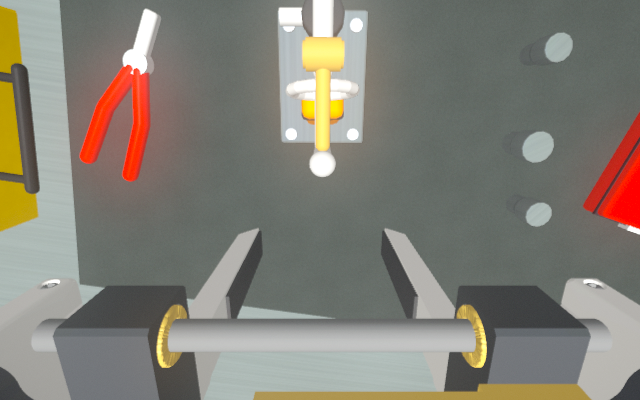

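The screwdriver hangs from the bottom bar below the shut gate. Backing the arm away and letting the swing die out.

Request:
play_rows --commands '[{"x":-0.01,"y":0,"z":-0.01,"wx":0,"wy":0,"wz":0,"grip":0.8},{"x":-0.02,"y":0,"z":-0.02,"wx":0,"wy":0,"wz":0,"grip":0.8},{"x":-0.02,"y":0,"z":-0.03,"wx":0,"wy":0,"wz":0,"grip":0.8},{"x":-0.02,"y":0,"z":-0.03,"wx":0,"wy":0,"wz":0,"grip":0.8},{"x":0,"y":0,"z":-0.03,"wx":0,"wy":0,"wz":0,"grip":0.8},{"x":0,"y":0,"z":-0.02,"wx":0,"wy":0,"wz":0,"grip":0.8},{"x":0,"y":0,"z":0,"wx":0,"wy":0,"wz":0,"grip":0.8},{"x":0,"y":0,"z":0,"wx":0,"wy":0,"wz":0,"grip":0.8},{"x":0,"y":0,"z":0,"wx":0,"wy":0,"wz":0,"grip":0.8},{"x":0,"y":0,"z":0,"wx":0,"wy":0,"wz":0,"grip":0.8},{"x":0,"y":0,"z":0,"wx":0,"wy":0,"wz":0,"grip":0.8},{"x":0,"y":0,"z":0,"wx":0,"wy":0,"wz":0,"grip":0.8},{"x":0,"y":0,"z":0,"wx":0,"wy":0,"wz":0,"grip":0.8},{"x":0,"y":0,"z":0,"wx":0,"wy":0,"wz":0,"grip":0.8},{"x":0,"y":0,"z":0,"wx":0,"wy":0,"wz":0,"grip":0.8},{"x":0,"y":0,"z":0,"wx":0,"wy":0,"wz":0,"grip":0.8},{"x":0,"y":0,"z":0,"wx":0,"wy":0,"wz":0,"grip":0.8},{"x":0,"y":0,"z":0,"wx":0,"wy":0,"wz":0,"grip":0.8},{"x":0,"y":0,"z":0,"wx":0,"wy":0,"wz":0,"grip":0.8},{"x":0,"y":0,"z":0,"wx":0,"wy":0,"wz":0,"grip":0.8}]'

```text
clock: 21.65
eef_pos: [364.7, 201.4, 275.4]
eef_rot: [-3.142, 0.0, 0.154]
wrist_force: [-0.4, 0.1, 0.0]
finger_gap: 75.3
```

Request:
play_rows --commands '[{"x":0,"y":0,"z":0,"wx":0,"wy":0,"wz":0,"grip":0.8},{"x":0,"y":0,"z":0,"wx":0,"wy":0,"wz":0,"grip":0.8},{"x":0,"y":0,"z":0,"wx":0,"wy":0,"wz":0,"grip":0.8},{"x":0,"y":0,"z":0,"wx":0,"wy":0,"wz":0,"grip":0.8},{"x":0,"y":0,"z":0,"wx":0,"wy":0,"wz":0,"grip":0.8},{"x":0,"y":0,"z":0,"wx":0,"wy":0,"wz":0,"grip":0.8},{"x":0,"y":0,"z":0,"wx":0,"wy":0,"wz":0,"grip":0.8},{"x":0,"y":0,"z":0,"wx":0,"wy":0,"wz":0,"grip":0.8},{"x":0,"y":0,"z":0,"wx":0,"wy":0,"wz":0,"grip":0.8},{"x":0,"y":0,"z":0,"wx":0,"wy":0,"wz":0,"grip":0.8},{"x":0,"y":0,"z":0,"wx":0,"wy":0,"wz":0,"grip":0.8},{"x":0,"y":0,"z":0,"wx":0,"wy":0,"wz":0,"grip":0.8},{"x":0,"y":0,"z":0,"wx":0,"wy":0,"wz":0,"grip":0.8},{"x":0,"y":0,"z":0,"wx":0,"wy":0,"wz":0,"grip":0.8},{"x":0,"y":0,"z":0,"wx":0,"wy":0,"wz":0,"grip":0.8},{"x":0,"y":0,"z":0,"wx":0,"wy":0,"wz":0,"grip":0.8},{"x":0,"y":0,"z":0,"wx":0,"wy":0,"wz":0,"grip":0.8},{"x":0,"y":0,"z":0,"wx":0,"wy":0,"wz":0,"grip":0.8},{"x":0,"y":0,"z":0,"wx":0,"wy":0,"wz":0,"grip":0.8},{"x":0,"y":0,"z":0,"wx":0,"wy":0,"wz":0,"grip":0.8}]'

```text
clock: 24.15
eef_pos: [364.7, 201.4, 275.3]
eef_rot: [-3.142, 0.0, 0.154]
wrist_force: [0.4, 0.1, -0.4]
finger_gap: 75.1
```

```bash
cat > mot.py <<'E'
from h import *
import sys
a=[];
for k in range(6):
    im,d=manip.camera('side')
    m=((im[...,0]>180)&(im[...,1]>80)&(im[...,1]<170)&(im[...,2]<60));m[:250]=0;m[:,:250]=0;m[340:]=0;m[:,345:]=0
    ys,xs=np.nonzero(m);a.append((round(xs.mean(),2),round(ys.mean(),2),len(xs)))
print(a,manip.read_state()['clock'])
E
python3 mot.py
python3 - <<'E'
from h import *
snap('side','s14');snap('scene','sc14')
a=cv2.imread('pics/s14.png')[220:340,240:360];b=cv2.imread('pics/sc14.png')[100:220,320:440]
cv2.imwrite('pics/l14.png',cv2.resize(np.hstack([a,b]),None,fx=3.3,fy=3.3,interpolation=cv2.INTER_CUBIC))
E
```

```text
[(np.float64(274.73), np.float64(268.86), 650), (np.float64(274.43), np.float64(268.82), 644), (np.float64(274.48), np.float64(268.79), 644), (np.float64(274.53), np.float64(268.99), 650), (np.float64(274.58), np.float64(268.87), 650), (np.float64(274.36), np.float64(268.71), 636)] 24.45
```

View pics/l14.png

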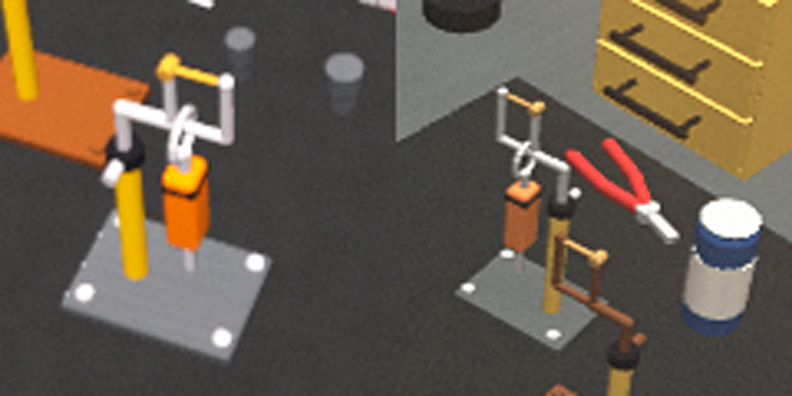

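It hangs straight with the gate shut. One more wait, then a frame difference on the tool to confirm it is at rest.

Request:
play_rows --commands '[{"x":0,"y":0,"z":0,"wx":0,"wy":0,"wz":0,"grip":0.8},{"x":0,"y":0,"z":0,"wx":0,"wy":0,"wz":0,"grip":0.8},{"x":0,"y":0,"z":0,"wx":0,"wy":0,"wz":0,"grip":0.8},{"x":0,"y":0,"z":0,"wx":0,"wy":0,"wz":0,"grip":0.8},{"x":0,"y":0,"z":0,"wx":0,"wy":0,"wz":0,"grip":0.8},{"x":0,"y":0,"z":0,"wx":0,"wy":0,"wz":0,"grip":0.8},{"x":0,"y":0,"z":0,"wx":0,"wy":0,"wz":0,"grip":0.8},{"x":0,"y":0,"z":0,"wx":0,"wy":0,"wz":0,"grip":0.8},{"x":0,"y":0,"z":0,"wx":0,"wy":0,"wz":0,"grip":0.8},{"x":0,"y":0,"z":0,"wx":0,"wy":0,"wz":0,"grip":0.8},{"x":0,"y":0,"z":0,"wx":0,"wy":0,"wz":0,"grip":0.8},{"x":0,"y":0,"z":0,"wx":0,"wy":0,"wz":0,"grip":0.8},{"x":0,"y":0,"z":0,"wx":0,"wy":0,"wz":0,"grip":0.8},{"x":0,"y":0,"z":0,"wx":0,"wy":0,"wz":0,"grip":0.8},{"x":0,"y":0,"z":0,"wx":0,"wy":0,"wz":0,"grip":0.8},{"x":0,"y":0,"z":0,"wx":0,"wy":0,"wz":0,"grip":0.8}]'

```text
clock: 26.55
eef_pos: [364.7, 201.4, 275.3]
eef_rot: [-3.142, 0.0, 0.154]
wrist_force: [0.1, 0.9, 0.1]
finger_gap: 75.3
```

Run:
```python
from h import *
f=[]
for k in range(8):
    im,_=manip.camera('side');f.append(im[265:310,285:310].astype(np.float32).mean(2))
b=cv2.imread('pics/s14.png')[265:310,285:310].astype(np.float32).mean(2)
print([tuple(np.round(cv2.phaseCorrelate(f[0].astype(np.float64),g.astype(np.float64))[0],2)) for g in f+[b]],manip.read_state()['clock'])
im,_=snap('side','s15');print('orange mean x', [])
cv2.imwrite('pics/l15.png',cv2.resize(im[:,:,::-1][225:325,250:350],None,fx=5,fy=5,interpolation=cv2.INTER_CUBIC))
```

```text
[(np.float64(0.5), np.float64(0.5)), (np.float64(0.54), np.float64(0.5)), (np.float64(0.5), np.float64(0.51)), (np.float64(0.5), np.float64(0.5)), (np.float64(0.48), np.float64(0.48)), (np.float64(0.5), np.float64(0.47)), (np.float64(0.53), np.float64(0.5)), (np.float64(0.44), np.float64(0.52)), (np.float64(0.49), np.float64(0.52))] 26.95
orange mean x []
```

View pics/l15.png

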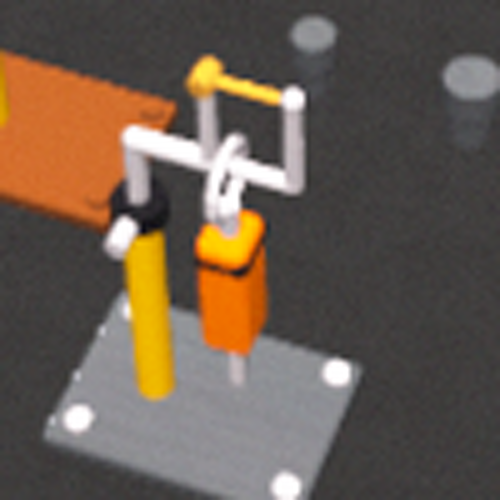

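View pics/s15.png

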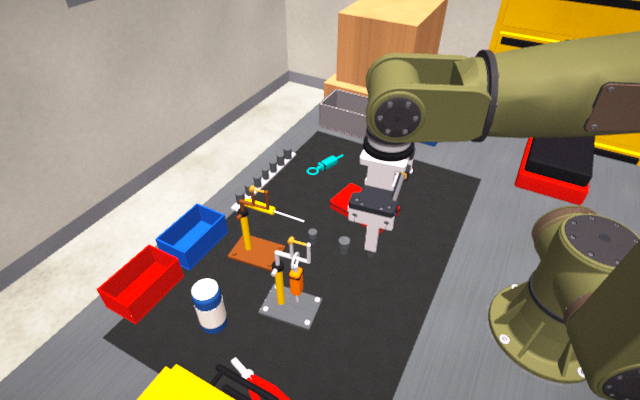

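The screwdriver is still (shift under 0.1 pixel over 2.5 s), the gate is shut, the arm is clear, and the bystanders in view are where they were.

```bash
python3 -c "
from cell import manip
print(manip.sign_off())"
```

```text
the job is handed in; nothing more can be done
None
```

The orange screwdriver now hangs at rest from the closed snap hook on the grey stand, and I handed the job in at about 27 s of the 67 s allowed.

- **Clipping:** I pushed the ring down on the gate, and the gate snapped shut behind it. The readings I took at the wrist stayed around 3 N or less.
- **Tug:** I pulled the ring up against the closed gate with about 7 to 10 N for roughly 1 s. I read the force about 0.3 to 0.6 s apart, not continuously.
- **Lowering and release:** The ring rested on the bottom bar at about 3 N before I let go. The bar's axis worked out at about 187 mm above the bench.
- **Last checks:** The gate is shut in the side view. The tool moved less than 0.1 pixel over about 2.5 s. The arm is clear and reads no contact force. The bystanders in view look unmoved, but the arm hides part of the mat, including the wrench.

**First grasp missed:** The real fingertips sit about 40 mm short of the reported TCP, which disagrees with the tool-frame description. The jaws first closed above the handle and touched nothing. I measured the offset in the images, went lower and gripped properly.

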